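Mount the vial carousel and lock it with its spring clip

TASK

Gently fit the vial carousel onto the mixer's upright spindle, turned so that the notches in its foot drop over the cross pin and it sits right down on the drive flange. Then lock it: push the open spring clip sideways into the spindle groove just above the hub until it snaps fully home, and let go. The spindle is rubber-mounted and yields, so go by feel: never push the clip harder than 20 N, and leave the other things where they stand.

Things in the scene. Friction and masses are not known exactly. Their poses are not given: they have to be found in the camera images.
- mixer: vial mixer, white housing 130 x 120 x 46 mm fixed to the bench, knob and switch on its front; an upright steel spindle on a rubber mount stands in the middle of its top. Origin: underside centre; -x is its front. The spindle's cross pin lies along the mixer's x axis. Spindle: 16 mm thick, tapering to 7 mm at its tip, 128 mm above the bench
- carousel: loose vial carousel, 137 mm across, about 0.2 kg: six white cups 24 mm high round a knurled metal hub 34 mm thick and 48 mm tall, to be gripped by the hub above the cups. Bore 18 mm all through. Origin: centre of the foot, z up. In the foot of the hub two slots 13 mm wide, 10 mm deep, cross along its x and y axes: four notches for the 8 mm cross pin
- clip: loose spring clip lying flat, 56 mm long, 5 mm thick steel fork, about 60 g. Origin: centre of its round seat, at the underside; x points out of the open mouth, z up. Behind it an upright black finger grip, 24 mm along x, 10 mm thick along y, centre 34 mm behind the origin, top 30 mm above the underside. Mouth flares to 20 mm, narrows to 8.2 mm
- spindle_seat (a point): on the spindle axis, at the top of the drive flange (60 mm above the bench, 48 mm across) on which the carousel's foot must rest. The 8 mm thick, 34 mm long cross pin lies 0.5 to 8.5 mm above it; the carousel stands 8.5 mm too high while it rests on the pin, and its hub then hides the groove
- spindle_groove (a point): on the spindle axis, at the height of the seated carousel's hub top (108 mm above the bench). From here the groove is open for 7 mm upward: neck 11 mm thick, under a 16 mm head that ends 20 mm above this point. The rubber mount yields sideways about 1 mm per newton, at most 10 mm, and springs back
- clip_arm_l (a joint): opening of the clip's left arm, rad; 0 closed, about 0.09 as its bead passes the neck. The clip meets the neck 9 mm before home, needs a push that rises to some 6 to 11 N, gives way 4 mm before home (measured on the neck, which yields meanwhile) and then runs up to a firm stop at home
- clip_arm_r (a joint): the same for the right arm
- vial_05: bystander: capped sample vial, 28 x 92 mm; origin under its centre
- vial_06: bystander: capped sample vial, 28 x 92 mm; origin under its centre
- vial_open: bystander: open sample vial, 26 x 89 mm; origin under its centre
- dropper: bystander: small dropper bottle, 31 x 62 mm; origin under its centre
- sample_bottle: bystander: amber sample bottle, 51 x 109 mm; origin under its centre
- timer: bystander: bench timer, 66 x 66 x 21 mm; origin under its centre
- marker: bystander: black marker pen lying down, 130 x 13 x 15 mm; origin under its centre
- forceps: bystander: steel forceps lying flat, 125 x 18 x 6 mm; origin under its centre
There are look-alikes about, which are no part of the job. Leave any blue or green look-alike of the clip alone. Leave any red look-alike of the mixer alone.

How it is judged:
By the outcome, as a careful person would: the job done as asked, in the order asked, and still so for the second after the job is handed in, with the robot touching nothing.
It also fails if it takes over 61 s, if anything falls off the work surface, if the arm or the gripper's body presses on something with over 40 N, if the wrist force passes 120 N, or if a joint passes its speed limit or range.

ROBOT

A 7-joint arm with a two-finger parallel gripper is mounted at the origin on a cart in front of the work surface, level with it; the furniture and walls round the work are solid. World frame = base frame: x ahead of the robot, y to its left, z up, the work surface at z = 0. Lengths are in mm, angles in rad, forces in N, time in s.
With the tool pointing down it reaches from about 400 to 875 mm from the base axis. Payload 4.4 kg.
Tool frame: the origin (TCP) lies midway between the tips of the shut fingers; the grasp point (between the pads) lies ctrl.grip_depth behind it (ctrl.grip_depth is the distance from the TCP to the grasp point, in mm); z points along the fingers, y is the line along which they close (so a half turn about z gives the same grasp; the last joint's range is limited). The gripper opens to 85 mm and grips with 20 to 120 N. Pads are 22 mm wide; open, the fingers measure 114 mm over their backs; the gripper's body (76 mm by 85 mm) begins 54 mm behind the grasp point. The pads swing forward as they close: fully open they stand 13 mm farther back than shut.
Start: joints at [1.201, 0.628, 0.038, 1.517, -0.027, 0.996, -0.02], TCP at [194.474, -620.24, 231.313] pointing down, gripper open.
Joint ranges: [-3.06, 3.06], [-0.37, 2.12], [-1.25, 1.32], [0.18, 2.47], [-1.1, 4.24], [0.23, 1.98], [-2.94, 2.94]. Speed limits (rad/s): [2.57, 2.57, 3.14, 3.14, 3.14, 3.14, 3.14].

INTERFACE

Orientations are given as [roll, pitch, yaw] about the fixed x, y, z axes, in that order (R = Rz(yaw) Ry(pitch) Rx(roll)).
In Python, from cell import ctrl gives the robot as it stands.
- The arm moves only by the tool carry_out, never from a script. Its argument "deltas" is one flat list of numbers, 7 for each row, row after row: the turn, a rotation vector about the tool's x, y, z in degrees, then the shift along the tool's x, y, z in m, then the closure, from -1 (fully open) to 1 (shut). In form: [wx, wy, wz, dx, dy, dz, claw, wx, wy, wz, dx, dy, dz, claw, ...]. A call has 1 to 12 rows; each row shifts and turns the commanded pose from where the row before left it, along the tool's axes as they then stand; what a row does not reach is not made up. A row lasts 1/8 s, in which the tool goes at most 62.5 mm and 10.7 degrees, less where a joint would pass 70% of its speed; a pose out of reach is approached as far as the arm can. A call with a gripper value outside its range is refused whole. The fingers move at their own pace and stop on an object; the grip force is fixed at half the most. Time passes only in rows, so rows that do not move let the fingers close. It gives the time, the measured TCP pose, the force, the opening and the grip force at its end, in the units of the state.
- ctrl.read_state(): the state, without advancing time (a new reading comes with each control period).
- ctrl.get_image(name): name is "scene" or "top" or "wrist"; returns the picture (420x560x3 uint8, red, green, blue); there is no depth.
- ctrl.calibration(name): a dict with "mtx" (3x3 intrinsics, pixels), "distortion" ([k1, k2, p1, p2, k3] as OpenCV has them; the pictures are not rectified), "R" (3x3) and "t" (3): a world point X has camera coordinates R X + t. Camera axes: x right, y down, z forward; pixel columns grow to the right and rows downward; lengths in mm; the calibration is good to about 2 mm. A picture is of the moment at which its call begins: read the wrist's pose just before it. calibration takes no time and is no camera call; for the wrist camera it gives the pose at the moment of the call.
- ctrl.finish_job(): hands the job in; it is judged then, once.
The state is a dict: "clock": time; "qpos": joint angles; "qd": joint speeds; "tau": joint torques, N m; "eef_pos": TCP position; "tool_rot": TCP orientation; "force": force on the tool from outside, world axes, zero at the start; "torque": the same for the moment, N m; "width": finger opening in mm; "gripper_force": force on a finger pad.
Only numpy, scipy, OpenCV 4.12 (cv2) and the standard library are available. Lean on these libraries where they do the work, as an engineer would, in place of code of your own. Each camera call takes 0.05 s, during which the arm holds its last target. There are 200 camera calls.

## Working session

There is one attempt and no reset: what is moved stays moved. The work goes in short steps, Python scripts to look and compute and a tool call to move; the robot and the scene stay as the last step left them, time stands still between calls to the robot, and variables do not carry over. Pictures are saved under pics/ and viewed, at most 10 in all, crops included, and the job is handed in when it is done.

Besides the shell and the picture viewer there is one more tool, called after ">>>" as name(argument=value, ...) on one line, values as JSON. carry_out: Moves the arm, as the interface text tells. Its arguments: {"type":"object","properties":{"deltas":{"type":"array"}},"required":["deltas"]}

```bash
ls; mkdir -p pics
cat > h.py <<'E'
import numpy as np, cv2
from cell import ctrl
from scipy.spatial.transform import Rotation as Rn
def cal(n):
    c=ctrl.calibration(n); return [np.array(c[k],float) for k in ("mtx","distortion","R","t")]
def plane(c,uv,z):
    m,d,R,t=c
    p=cv2.undistortPoints(np.array(uv,float).reshape(-1,1,2),m,d).reshape(-1,2)
    r=np.c_[p,np.ones(len(p))]@R; o=-R.T@t
    return o+r*((z-o[2])/r[:,2])[:,None]
def proj(c,X):
    m,d,R,t=c
    return cv2.projectPoints(np.array(X,float).reshape(-1,3),cv2.Rodrigues(R)[0],t,m,d)[0].reshape(-1,2)
def save(n,im): cv2.imwrite(f"pics/{n}.png",im[:,:,::-1])
E
python3 - <<'E'
from h import *
s=ctrl.read_state(); print(s, ctrl.grip_depth)
for n in("top","scene"):
    im=ctrl.get_image(n); np.save(f"pics/{n}0.npy",im); save(n+"0",cv2.resize(im,(800,600),interpolation=cv2.INTER_CUBIC))
    m,d,R,t=cal(n); print(n,m[0,0],-R.T@t,R.round(2).tolist(),d)
E
```

```text
pics
{'clock': 0.0, 'qpos': array([ 1.2011884 ,  0.62933135,  0.03841148,  1.51836846, -0.02698748,
        0.99630617, -0.02003205]), 'qd': array([-2.66452324e-04,  1.38892133e-05,  1.21415332e-03, -2.91505346e-04,
        5.83473639e-05,  4.73419307e-04, -8.36569762e-04]), 'tau': array([ 5.61318375e-04, -5.63400435e+01,  1.22686721e+00, -1.93443203e+01,
        1.11669450e-02,  1.05913274e-02,  7.24664403e-06]), 'eef_pos': array([ 194.30489591, -619.62142253,  230.39796964]), 'tool_rot': array([-3.13969649e+00,  1.70123723e-05,  3.03807355e-01]), 'force': array([ 0.03366737, -0.23111711,  0.18787388]), 'torque': array([-0.02401306, -0.06968751,  0.03357039]), 'gripper_force': 0.0, 'width': 85.51344862165182} 18.700000000000003
top 461.048716726925 [ 407.72621974  -86.21040913 1365.14976828] [[0.0, -1.0, 0.0], [-1.0, -0.0, -0.07], [0.07, -0.0, -1.0]] [-0.04662079  0.          0.          0.          0.        ]
scene 435.33096820135296 [ 74.86370999 638.13566711 726.35483872] [[-0.85, -0.53, 0.0], [-0.33, 0.53, -0.79], [0.41, -0.67, -0.62]] [-0.0786002  0.         0.         0.         0.       ]
```

View pics/top0.png

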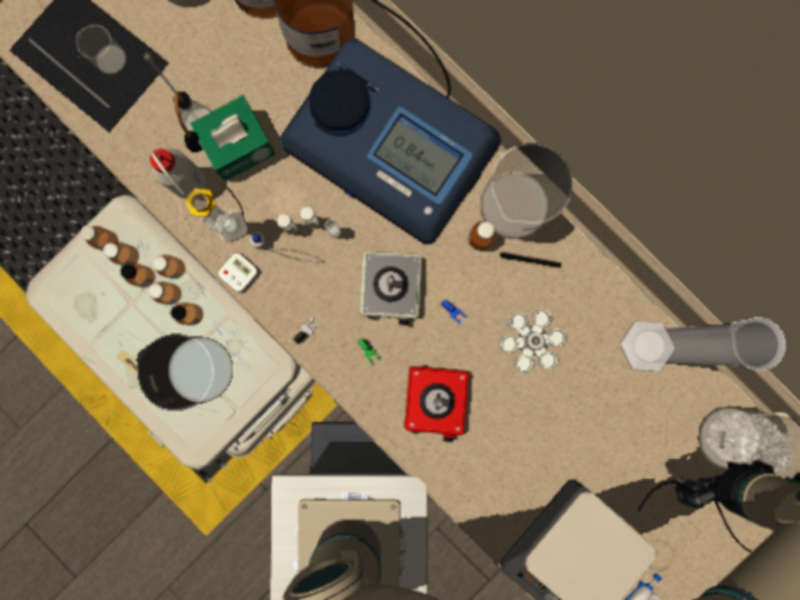

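View pics/scene0.png

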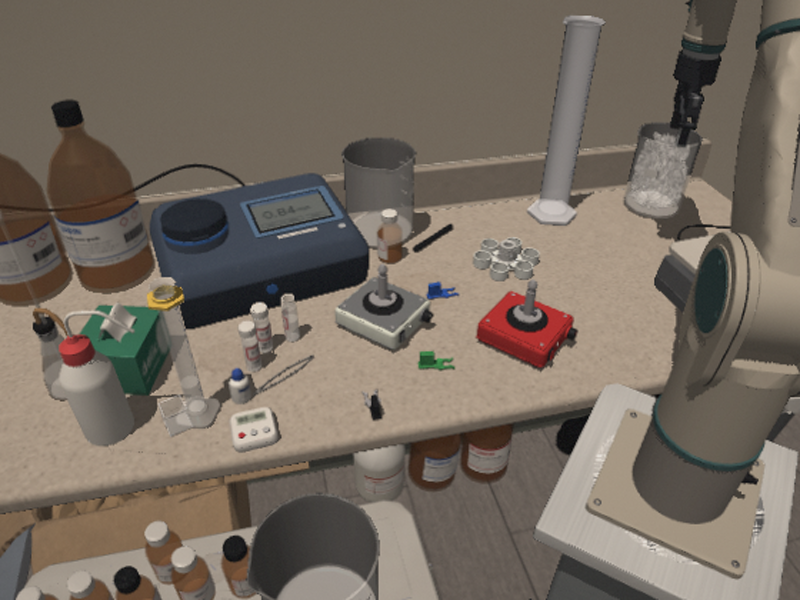

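Top view (800-px scale): the white/grey mixer is at (391,285), and its red look-alike is at (437,400). There are three clips: steel/black at (305,330), blue at (453,310) and green at (370,350). The carousel is at (535,340). By colour, the steel/black clip and the white mixer fit the description. I'll confirm them in a crop and take rough positions.

Run:
```python
from h import *
c=cal("top"); s=.7
for n,p,z in [("mixer top",(391,285),46),("spindle tip",(391,285),128),("carousel",(535,340),48),("clip",(305,330),10),("red",(437,400),46),("blue",(453,310),5),("green",(370,350),5),("timer",(238,272),20),("vial",(333,228),90)]:
    print(n,plane(c,[np.array(p)*s],z).round())
im=np.load("pics/top0.npy"); print(proj(c,[[0,0,0],[500,0,0]]))
sc=np.load("pics/scene0.npy")
a=cv2.resize(im[150:310,190:410],(800,582),interpolation=cv2.INTER_CUBIC)
b=sc[160:310,220:420]; b=cv2.resize(b,(776,582),interpolation=cv2.INTER_CUBIC)
save("crop1",cv2.resize(np.hstack([a,b]),(800,296),interpolation=cv2.INTER_AREA))
```

```text
mixer top [[536. -88.  46.]]
spindle tip [[528. -88. 128.]]
carousel [[ 426. -376.   48.]]
clip [[446.  89.  10.]]
red [[ 307. -180.   46.]]
blue [[ 489. -216.    5.]]
green [[405. -45.   5.]]
timer [[564. 227.  20.]]
vial [[644.  26.  90.]]
[[242.94753775 384.40280749]
 [244.10165923 213.01760678]]
```

View pics/crop1.png

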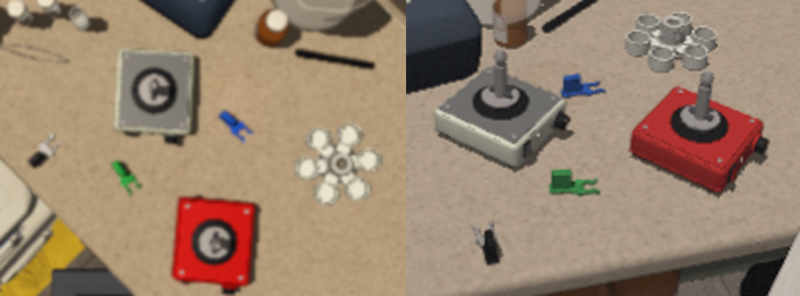

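The crop confirms it: the steel clip with the black grip is at the left (45,150 in the crop). The white mixer has its knob on the side facing the robot, so its yaw is about 0. The carousel is at (340,162). Now I'll move to look at the carousel from above.

```bash
cat >> h.py <<'E'
def tcp():
    s=ctrl.read_state(); return s,np.array(s["eef_pos"]),Rn.from_euler("xyz",s["tool_rot"])
def go(P,yaw=None):
    s,p,R=tcp()
    d=R.inv().apply(np.array(P,float)-p)
    print("pos",p.round(1),"rpy",np.round(np.degrees(s["tool_rot"]),1),"tool shift m",(d/1000).round(4),"rows>=%.1f"%(np.linalg.norm(d)/62.5))
    if yaw is not None:
        T=Rn.from_euler("xyz",[180,0,yaw],degrees=True); w=(R.inv()*T).as_rotvec(degrees=True); print(" turn deg",w.round(2),"shift after turn",(T.inv().apply(np.array(P)-p)/1000).round(4))
E
python3 - <<'E'
from h import *
s,p,R=tcp(); m,d,Rc,t=cal("wrist"); C=-Rc.T@t
print("cam in tool",R.inv().apply(C-p).round(1),"fwd in tool",R.inv().apply(Rc[2]).round(3),"camx",R.inv().apply(Rc[0]).round(2),m[0,0])
go([300,-450,300],0);go([360,-376,330],0)
E
```

```text
cam in tool [  74.4   -0.5 -141.8] fwd in tool [-0.295  0.     0.955] camx [ 0.  1. -0.] 310.20329284972274
pos [ 194.3 -619.7  230.5] rpy [-179.9    0.    17.4] tool shift m [ 0.1516 -0.1304 -0.0693] rows>=3.4
 turn deg [-0.1   0.02 17.41] shift after turn [ 0.1057 -0.1697 -0.0695]
pos [ 194.3 -619.7  230.5] rpy [-179.9    0.    17.4] tool shift m [ 0.231  -0.1831 -0.0992] rows>=5.0
 turn deg [-0.1   0.02 17.41] shift after turn [ 0.1657 -0.2437 -0.0995]
```

>>> carry_out(deltas=[0, 0, 8.7, 0, 0, 0, -1, 0, 0, 8.7, 0, 0, 0, -1, 0, 0, 0, 0.021, -0.034, -0.01, -1, 0, 0, 0, 0.021, -0.034, -0.01, -1, 0, 0, 0, 0.021, -0.034, -0.01, -1, 0, 0, 0, 0.021, -0.034, -0.01, -1, 0, 0, 0, 0.021, -0.034, -0.01, -1, 0, 0, 0, 0.031, -0.018, 0.032, -1, 0, 0, 0, 0.031, -0.018, 0.032, -1, 0, 0, 0, 0.031, -0.018, 0.032, -1, 0, 0, 0, 0.031, -0.018, 0.032, -1, 0, 0, 0, 0, 0, 0, -1])

```text
clock: 1.6
eef_pos: [425.1, -374.1, 150.4]
tool_rot: [-3.136, 0.003, 0.006]
force: [-0.5, 0.2, 0.4]
width: 85.5
gripper_force: 0.0
```

Run:
```python
from h import *
import pickle
go([426,-376,150],0)
c=cal("wrist"); im=ctrl.get_image("wrist"); np.save("pics/w1.npy",im); pickle.dump(c,open("pics/w1.pkl","wb"))
save("w1",cv2.resize(im,(800,600),interpolation=cv2.INTER_CUBIC)); print(proj(c,[426,-376,48]))
```

```text
pos [ 425.1 -374.1  150.4] rpy [-179.7    0.2    0.3] tool shift m [0.0009 0.0019 0.0004] rows>=0.0
 turn deg [-0.3   0.16  0.34] shift after turn [0.0009 0.0019 0.0004]
[[281.41164221 201.38079393]]
```

View pics/w1.png

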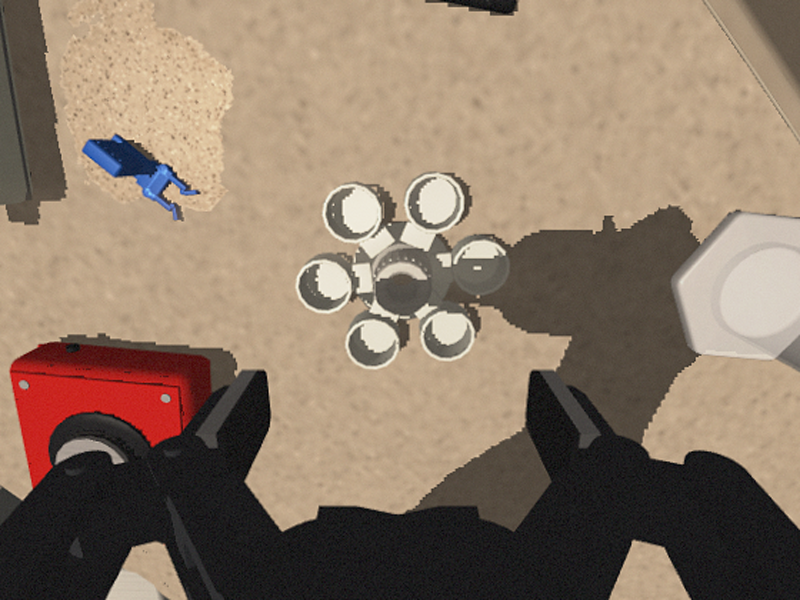

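Wrist view: the carousel hub top is at about (402,283), with six cups round it. The rim centres are roughly (325,284), (356,210), (436,202), (480,265), (447,333) and (372,342). The red mixer is at lower left and the blue clip at upper left.

Run:
```python
from h import *
import pickle
c=pickle.load(open("pics/w1.pkl","rb")); im=np.load("pics/w1.npy")
P=plane(c,np.array([(325,284),(356,210),(436,202),(480,265),(447,333),(372,342)])*.7,24)
m=P.mean(0); d=P-m; print("centre",m,"r",np.hypot(*d[:,:2].T).round(1)); a=np.degrees(np.arctan2(d[:,1],d[:,0])); print("cup ang",a.round(1), "mod60",(a%60).round(1))
print("hub",plane(c,[[402*.7,283*.7]],48), proj(c,[[m[0],m[1],48]])/.7)
print("cup width",plane(c,np.array([(298,284),(353,284)])*.7,24))
t=cal("top"); print(proj(t,[m[0],m[1],24])/.7)
# mixer in top view: grey-top quad
im=np.load("pics/top0.npy"); roi=im[165:240,240:310]; hsv=cv2.cvtColor(roi,cv2.COLOR_RGB2HSV)
k=((hsv[:,:,1]<35)&(hsv[:,:,2]>60)).astype(np.uint8); k=cv2.morphologyEx(k,cv2.MORPH_OPEN,np.ones((3,3)))
cs=max(cv2.findContours(k,0,2)[0],key=cv2.contourArea); r=cv2.minAreaRect(cs); b=cv2.boxPoints(r)+[240,165]; print(r,b.tolist()); print(plane(t,b,46).round(1), plane(t,b,46).mean(0))
```

```text
centre [ 427.25876268 -376.46043158   24.        ] r [49.3 49.  49.1 48.5 48.9 50. ]
cup ang [  97.5   35.3  -23.4  -82.2 -143.2  156.8] mod60 [37.5 35.3 36.6 37.8 36.8 36.8]
hub [[ 428.80683313 -375.96454393   48.        ]] [[402.83855244 285.59491956]]
cup width [[ 420.67023588 -310.44983058   24.        ]
 [ 420.93351835 -345.24394381   24.        ]]
[[532.40302427 339.7345853 ]]
((33.40607833862305, 33.78453063964844), (36.52838897705078, 39.3665657043457), 3.012787342071533) [[254.1325969696045, 217.48065948486328], [256.20165824890137, 178.1685094833374], [292.67955780029297, 180.0884017944336], [290.6104965209961, 219.40055084228516]]
[[ 484.2  -31.8   46. ]
 [ 597.7  -37.    46. ]
 [ 592.6 -142.2   46. ]
 [ 479.  -136.3   46. ]] [538.36922807 -86.80312204  46.        ]
```

>>> carry_out(deltas=[-0.3, 0.15, 0.3, 0.0025, 0.0022, 0.03, -1, 0, 0, 0, 0, 0, 0.03, -1, 0, 0, 0, 0, 0, 0.03, -1, 0, 0, 0, 0, 0, 0.02, -1, 0, 0, 0, 0, 0, 0.015, -1, 0, 0, 0, 0, 0, 0, -1, 0, 0, 0, 0, 0, 0, 1, 0, 0, 0, 0, 0, 0, 1, 0, 0, 0, 0, 0, 0, 1, 0, 0, 0, 0, 0, 0, 1, 0, 0, 0, 0, 0, 0, 1])

```text
clock: 3.02
eef_pos: [426.6, -380.5, 29.4]
tool_rot: [3.137, -0.003, -0.004]
force: [-0.7, 1.9, 7.0]
width: 33.4
gripper_force: 59.5
```

>>> carry_out(deltas=[0, 0, 0, 0, 0, -0.01, 1, 0, 0, 0, 0, 0, -0.03, 1, 0, 0, 0, 0, 0, -0.04, 1, 0, 0, 0, 0, 0, -0.04, 1, 0, 0, 0, 0, 0, 0, 1])

```text
clock: 3.65
eef_pos: [427.6, -382.0, 151.6]
tool_rot: [3.132, -0.008, -0.005]
force: [0.3, -0.2, -2.8]
width: 33.3
gripper_force: 60.4
```

Run:
```python
from h import *
import pickle
s=ctrl.read_state(); print(s["force"],s["torque"],s["width"]); go([528,-88,220],0)
c=cal("wrist"); im=ctrl.get_image("wrist"); np.save("pics/w2.npy",im); pickle.dump(c,open("pics/w2.pkl","wb"))
sc=ctrl.get_image("scene")
b=cv2.resize(sc[120:300,260:500],(560,420),interpolation=cv2.INTER_CUBIC)
save("w2",cv2.resize(np.hstack([im,b]),(800,300),interpolation=cv2.INTER_AREA))
```

```text
[ 0.32095638 -0.19076237 -2.79564693] [ 0.02017908 -0.02305299 -0.00639285] 33.334687339159636
pos [ 427.6 -382.   151.6] rpy [179.4  -0.5  -0.3] tool shift m [ 0.0994 -0.2939 -0.0705] rows>=5.1
 turn deg [ 0.57 -0.46 -0.31] shift after turn [ 0.1004 -0.294  -0.0684]
```

View pics/w2.png

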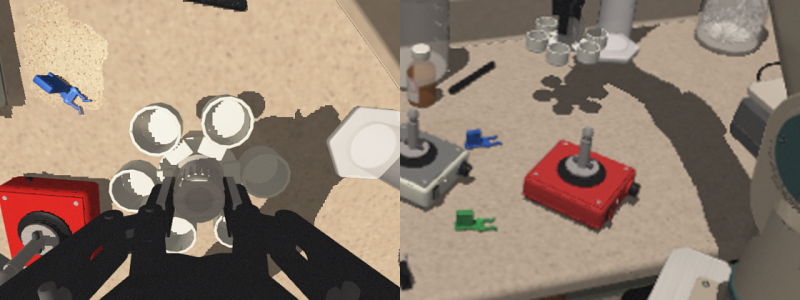

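The carousel hangs level from the hub (2.8 N). Next I'll raise it and carry it to stand 100 mm in front of the white mixer's spindle, where I can measure the spindle and pin.

>>> carry_out(deltas=[0.5, -0.4, -0.3, 0, 0, -0.04, 1, 0, 0, 0, 0, -0.02, -0.04, 1, 0, 0, 0, 0, -0.042, 0, 1, 0, 0, 0, 0, -0.042, 0, 1, 0, 0, 0, 0, -0.042, 0, 1, 0, 0, 0, 0, -0.042, 0, 1, 0, 0, 0, 0, -0.042, 0, 1, 0, 0, 0, 0, -0.042, 0, 1, 0, 0, 0, 0, -0.022, 0, 1, 0, 0, 0, 0, 0, 0, 1, 0, 0, 0, 0, 0, 0, 1])

```text
clock: 5.12
eef_pos: [425.4, -87.0, 228.6]
tool_rot: [-3.139, 0.006, -0.001]
force: [-0.1, 0.3, -2.7]
width: 33.3
gripper_force: 60.8
```

Run:
```python
from h import *
import pickle
c=pickle.load(open("pics/w2.pkl","rb"))
P=plane(c,np.array([(157,130),(228,122),(265,172),(133,188)])*1.4,146); d=P-[427.6,-382,146]
print(np.hypot(*d[:,:2].T),np.degrees(np.arctan2(d[:,1],d[:,0]))%60)
s=ctrl.read_state(); go([428,-88,230],0)
c=cal("wrist"); im=ctrl.get_image("wrist"); np.save("pics/w3.npy",im); pickle.dump(c,open("pics/w3.pkl","wb"))
save("w3",cv2.resize(im,(800,600),interpolation=cv2.INTER_CUBIC))
```

```text
[49.12793835 49.49571498 48.88960734 48.89566739] [35.2637063  36.2059102  39.8004764  34.21169975]
pos [425.4 -87.  228.6] rpy [-179.8    0.4   -0. ] tool shift m [ 0.0026  0.001  -0.0015] rows>=0.1
 turn deg [-0.18  0.35 -0.04] shift after turn [ 0.0026  0.001  -0.0014]
```

View pics/w3.png

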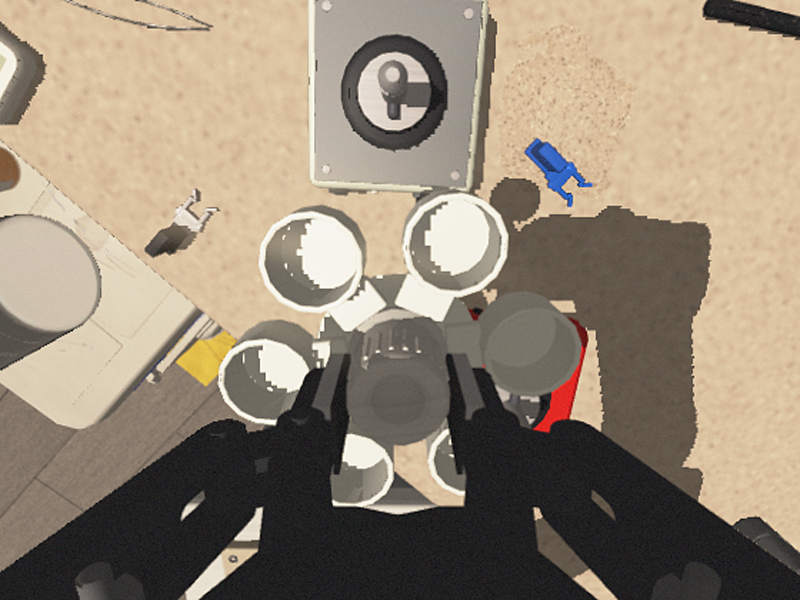

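Wrist view: the mixer's flange disc is centred at about (395,92) and the pin end is visible at (394,112). The spindle tip is at (393,72), and the four screws are at (326,5), (468,13), (327,169) and (463,174). The steel clip is at (185,215) with its mouth toward the upper right.

Run:
```python
from h import *
import pickle
c=pickle.load(open("pics/w3.pkl","rb")); im=np.load("pics/w3.npy"); k=.7
S=plane(c,np.array([(326,5),(468,13),(327,169),(463,174)])*k,46); print(S.round(1),S.mean(0)); 
for a,b in((2,0),(3,1)): d=S[b]-S[a]; print(np.degrees(np.arctan2(d[1],d[0])))
for a,b in((1,0),(3,2)): d=S[b]-S[a]; print(np.degrees(np.arctan2(d[1],d[0]))-90)
# black ring
g=cv2.cvtColor(im,cv2.COLOR_RGB2GRAY); roi=g[18:112,225:322]; bk=(roi<50).astype(np.uint8)
cs=max(cv2.findContours(bk,0,2)[0],key=cv2.contourArea); e=cv2.fitEllipse(cv2.convexHull(cs)); u=np.array(e[0])+[225,18]; print("ring",e,u/k)
for z in(46,50,60): print(z,plane(c,[u],z))
print("flange",plane(c,[np.array((395,92.5))*k],60)); print("tip",plane(c,[np.array((392,73))*k],125))
# spindle from scene image
t=cal("scene"); 
for X in ([531,-88],[528,-88],[535,-88],[531,-84],[531,-92]): print(X,(proj(t,[X+[128],X+[108]])/k).round(1).tolist(),(proj(c,[X+[128],X+[60]])/k).round(1).tolist())
d=cv2.resize(np.load("pics/scene0.npy")[175:245,225:310],(510,420),interpolation=cv2.INTER_CUBIC)
w=cv2.resize(im[0:70,235:320],(510,420),interpolation=cv2.INTER_CUBIC)
save("crop2",cv2.resize(np.hstack([d,w]),(800,330)))
```

```text
[[ 591.5  -40.4   46. ]
 [ 586.7 -131.9   46. ]
 [ 489.1  -36.5   46. ]
 [ 485.6 -132.8   46. ]] [538.23604934 -85.40109439  46.        ]
-2.190606679266901
0.49387859757201014
-2.9531916182575344
-2.0680908895887455
ring ((55.861419677734375, 43.83287811279297), (63.64879608154297, 75.2222900390625), 161.64773559570312) [401.23059954  88.33268302]
46 [[541.62967837 -88.89412966  46.        ]]
50 [[541.12191057 -88.87509414  50.        ]]
60 [[539.85249108 -88.82750534  60.        ]]
flange [[537.36794676 -84.81211484  60.        ]]
tip [[538.76369818 -83.8508647  125.        ]]
[531, -88] [[387.4, 264.0], [387.4, 273.7]] [[400.2, 88.8], [399.9, 103.1]]
[528, -88] [[388.9, 264.5], [388.9, 274.2]] [[400.2, 95.2], [399.9, 108.0]]
[535, -88] [[385.4, 263.3], [385.4, 272.9]] [[400.2, 80.2], [399.9, 96.4]]
[531, -84] [[386.1, 265.2], [386.2, 274.8]] [[392.3, 88.8], [393.8, 103.1]]
[531, -92] [[388.6, 262.8], [388.7, 272.5]] [[408.2, 88.8], [406.1, 103.1]]
```

View pics/crop2.png

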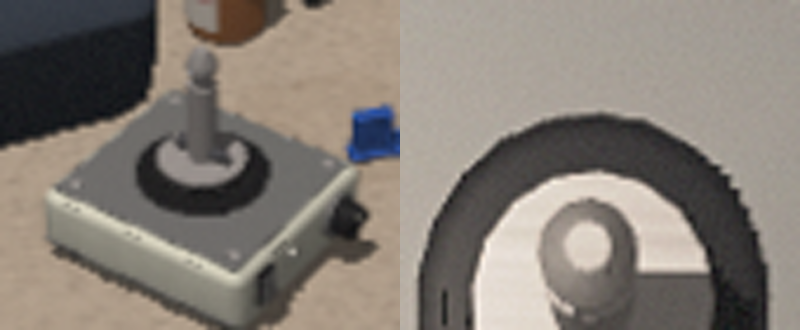

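The spindle axis comes out at about (537.8, -84.4), agreeing across both views. The mixer yaw is about -2° and the cups are at 36.4° mod 60. So the notches lie at 6.4° + 30°·j, and I'll find j by feel. Next I'll go over the spindle.

>>> carry_out(deltas=[-0.2, 0.35, 0, 0.0375, -0.001, 0, 1, 0, 0, 0, 0.0375, -0.001, 0, 1, 0, 0, 0, 0.0375, -0.001, 0, 1, 0, 0, 8.4, 0, 0, 0, 1, 0, 0, 0, 0, 0, 0.03, 1, 0, 0, 0, 0, 0, 0.023, 1, 0, 0, 0, 0, 0, 0, 1, 0, 0, 0, 0, 0, 0, 1])

```text
clock: 6.18
eef_pos: [539.0, -84.1, 176.8]
tool_rot: [-3.142, -0.003, -0.148]
force: [0.4, 0.5, -2.5]
width: 32.9
gripper_force: 60.8
```

Run:
```python
from h import *
go([537.8,-84.4,150],-8.4)
im=ctrl.get_image("scene"); w=ctrl.get_image("wrist")
d=cv2.resize(im[120:255,180:360],(560,420),interpolation=cv2.INTER_CUBIC)
save("crop3",cv2.resize(np.hstack([d,w]),(800,300),interpolation=cv2.INTER_AREA))
```

```text
pos [539.  -84.1 176.8] rpy [-180.    -0.2   -8.5] tool shift m [-0.0012  0.0004  0.0268] rows>=0.4
 turn deg [ 0.   -0.15 -0.07] shift after turn [-0.0011  0.0004  0.0268]
```

View pics/crop3.png

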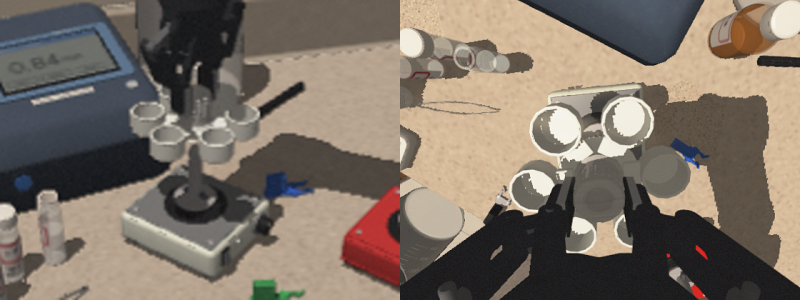

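The carousel is over the spindle tip with nothing else in the way. I'll lower it gently.

>>> carry_out(deltas=[0, -0.15, 0, -0.0011, 0.0004, 0.015, 1, 0, 0, 0, 0, 0, 0.015, 1, 0, 0, 0, 0, 0, 0.015, 1, 0, 0, 0, 0, 0, 0.013, 1, 0, 0, 0, 0, 0, 0.012, 1, 0, 0, 0, 0, 0, 0, 1])

```text
clock: 7.02
eef_pos: [536.9, -83.4, 105.2]
tool_rot: [-3.141, 0.002, -0.147]
force: [1.0, -0.9, -4.1]
width: 33.5
gripper_force: 60.7
```

>>> carry_out(deltas=[0, 0, 0, 0, 0, 0.005, 1, 0, 0, 0, 0, 0, 0.003, 1, 0, 0, 0, 0, 0, 0.002, 1, 0, 0, 0, 0, 0, 0.002, 1, 0, 0, 0, 0, 0, 0, 1])

```text
clock: 7.65
eef_pos: [537.4, -83.4, 94.3]
tool_rot: [-3.141, 0.001, -0.146]
force: [0.6, 0.3, -4.9]
width: 33.3
gripper_force: 60.8
```

>>> carry_out(deltas=[0, 0, 0, 0, 0, 0.002, 1, 0, 0, 0, 0, 0, 0.002, 1, 0, 0, 0, 0, 0, 0, 1])

```text
clock: 8.02
eef_pos: [537.3, -83.4, 90.1]
tool_rot: [-3.141, 0.001, -0.147]
force: [0.9, -0.5, -3.5]
width: 33.5
gripper_force: 60.8
```

>>> carry_out(deltas=[0, 0, 0, 0, 0, 0.001, 1, 0, 0, 0, 0, 0, 0.001, 1, 0, 0, 0, 0, 0, 0, 1])

```text
clock: 8.4
eef_pos: [538.2, -83.6, 89.3]
tool_rot: [-3.141, -0.001, -0.147]
force: [0.2, -0.2, 5.0]
width: 33.2
gripper_force: 61.7
```

The carousel met firm support at z = 89.3, which is 60 above the bench pick-up height of 29.4. That means it is seated, since resting on the pin would have given about 98. I'll release, rise and check.

>>> carry_out(deltas=[0, 0, 0, 0, 0, 0, -1, 0, 0, 0, 0, 0, 0, -1, 0, 0, 0, 0, 0, 0, -1, 0, 0, 0, 0, 0, -0.03, -1, 0, 0, 0, 0, 0, -0.04, -1, 0, 0, 0, 0, 0, -0.05, -1, 0, 0, 0, -0.05, 0, -0.03, -1, 0, 0, 0, -0.05, 0, 0, -1, 0, 0, 0, 0, 0, 0, -1])

```text
clock: 9.52
eef_pos: [434.1, -68.4, 238.5]
tool_rot: [-3.141, 0.005, -0.147]
force: [0.4, -0.0, -0.5]
width: 85.5
gripper_force: 0.0
```

Run:
```python
from h import *
import pickle
go([446,0,230],0)
c=cal("wrist"); w=ctrl.get_image("wrist"); np.save("pics/w4.npy",w); pickle.dump(c,open("pics/w4.pkl","wb")); im=ctrl.get_image("scene"); np.save("pics/s4.npy",im)
d=cv2.resize(im[165:255,215:335],(560,420),interpolation=cv2.INTER_CUBIC)
save("crop4",cv2.resize(np.hstack([d,w]),(800,300),interpolation=cv2.INTER_AREA))
t=cal("scene"); X=[537.8,-84.4]
q=proj(t,[X+[z] for z in(128,115,108,116.5)]); print(((q-[215,165])*560/120*800/1120).round(1))
```

```text
pos [434.1 -68.4 238.5] rpy [-180.     0.3   -8.4] tool shift m [ 0.0018 -0.0693  0.0086] rows>=1.1
 turn deg [-0.06  0.26 -8.41] shift after turn [ 0.0119 -0.0684  0.0085]
[[176.6  65.6]
 [176.7  80.3]
 [176.8  88.2]
 [176.7  78.6]]
```

View pics/crop4.png

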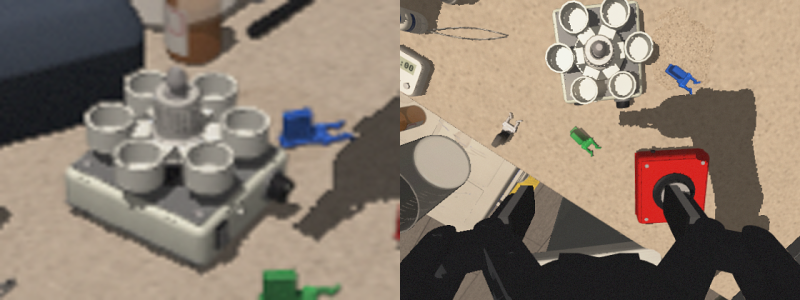

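The carousel sits level over the mixer, with the spindle head and groove clear above the hub: the head is at (177,78) and the hub top at (177,90). Next I'll move over the steel clip for a close measurement.

>>> carry_out(deltas=[0, 0.25, 0, -0.0022, -0.0315, 0.02, -1, 0, 0, 0, -0.0022, -0.0315, 0.02, -1, 0, 0, 0, -0.0022, -0.0315, 0.02, -1, 0, 0, 0, -0.0022, -0.0315, 0.02, -1, 0, 0, 0, -0.0022, -0.0315, 0.02, -1, 0, 0, 0, 0, 0, 0, -1, 0, 0, 0, 0, 0, 0, -1])

```text
clock: 10.5
eef_pos: [451.8, 88.1, 138.1]
tool_rot: [3.141, -0.004, -0.147]
force: [0.1, 0.9, 0.3]
width: 85.2
gripper_force: 0.0
```

Run:
```python
from h import *
import pickle
go([446,89,130],0)
c=cal("wrist"); w=ctrl.get_image("wrist"); np.save("pics/w5.npy",w); pickle.dump(c,open("pics/w5.pkl","wb"))
u=proj(c,[446,89,5])[0]; print(u); x0,y0=int(u[0])-70,max(0,int(u[1])-52); print(x0,y0)
save("crop5",cv2.resize(w[y0:y0+105,x0:x0+140],(800,600),interpolation=cv2.INTER_CUBIC))
```

```text
pos [451.8  88.1 138.1] rpy [180.   -0.2  -8.4] tool shift m [-0.0059  0.      0.0081] rows>=0.2
 turn deg [ 0.03 -0.21 -8.41] shift after turn [-0.0058 -0.0009  0.0081]
[278.18477879 199.64957408]
208 147
```

View pics/crop5.png

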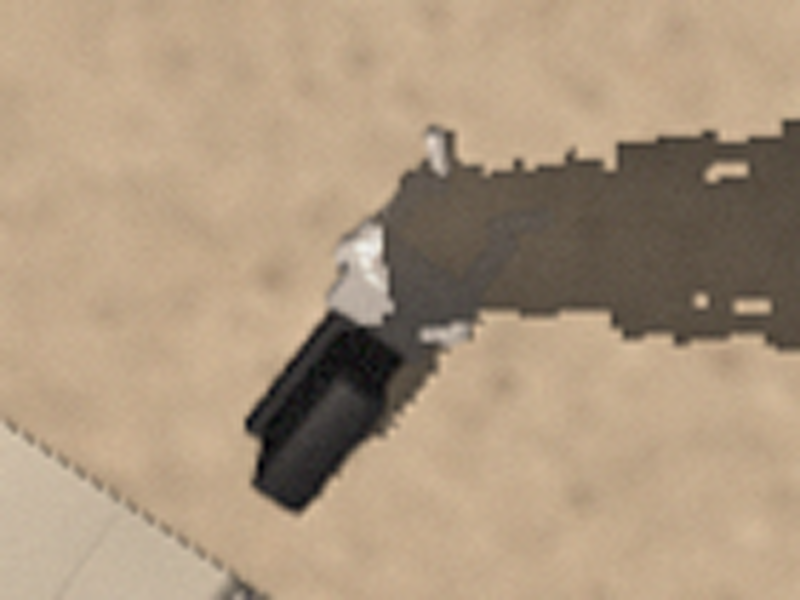

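The crop shows the steel clip. The grip's top face is centred at about (320,444), running from (276,498) to (365,390). The arm tips are at (437,130) and (545,215), the latter in shadow.

Run:
```python
from h import *
import pickle
c=pickle.load(open("pics/w5.pkl","rb")); f=lambda q,z: plane(c,np.array(q)/5.714+[208,147],z)
T=f([(345,375),(385,405),(298,512),(255,483)],30); print(T.round(1)); g=T.mean(0)
print("len",np.linalg.norm(T[0]-T[3]),np.linalg.norm(T[1]-T[0]))
for a,b in((3,0),(2,1)): d=T[b]-T[a]; print(np.degrees(np.arctan2(d[1],d[0])))
A=f([(437,130),(545,215)],4); print(A); d=A.mean(0)-g; print("grip",g,"dir via tips",np.degrees(np.arctan2(d[1],d[0])),np.hypot(*d[:2]))
# check with top & scene pics
t=cal("top"); print(proj(t,[g,A[0],A[1]])/.7)
# carousel rims in w4: radius check and angles later
```

```text
[[443.   97.9  30. ]
 [437.5  92.7  30. ]
 [422.3 108.4  30. ]
 [427.9 114.1  30. ]]
len 22.124376698767797 7.595376561439606
-47.04906632231554
-45.98595097864659
[[472.61964101  79.33815897   4.        ]
 [456.48591688  64.18191223   4.        ]]
grip [432.671238   103.25344475  30.        ] dir via tips -44.64910369605318 44.813697382188174
[[296.58387524 336.28902776]
 [310.15707593 317.24940456]
 [317.39139614 325.07359541]]
```

>>> carry_out(deltas=[0, -0.2, 9.3, 0, 0, 0, -1, 0, 0, 9.3, 0, 0, 0, -1, 0, 0, 9.3, 0, 0, 0, -1, 0, 0, 9.2, 0, 0, 0, -1, 0, 0, 0, -0.012, 0.0015, 0.03, -1, 0, 0, 0, -0.012, 0.0014, 0.03, -1, 0, 0, 0, 0, 0, 0.03, -1, 0, 0, 0, 0, 0, 0, -1, 0, 0, 0, 0, 0, 0, -1])

```text
clock: 11.68
eef_pos: [433.1, 103.0, 49.3]
tool_rot: [-3.14, -0.001, -0.796]
force: [1.0, 0.2, -0.6]
width: 85.2
gripper_force: 0.0
```

Run:
```python
from h import *
go([432.7,103.3,8],-45.5)
```

```text
pos [433.1 103.   49.3] rpy [-179.9   -0.   -45.6] tool shift m [-0.0005  0.0001  0.0413] rows>=0.7
 turn deg [-0.1  -0.04 -0.09] shift after turn [-0.0005  0.      0.0413]
```

>>> carry_out(deltas=[0, 0, 0, 0, 0, 0.02, -1, 0, 0, 0, 0, 0, 0.015, -1, 0, 0, 0, 0, 0, 0.006, -1, 0, 0, 0, 0, 0, 0, 1, 0, 0, 0, 0, 0, 0, 1, 0, 0, 0, 0, 0, 0, 1, 0, 0, 0, 0, 0, 0, 1, 0, 0, 0, 0, 0, 0, 1, 0, 0, 0, 0, 0, 0, 1])

```text
clock: 12.8
eef_pos: [431.9, 104.1, 10.1]
tool_rot: [-3.14, 0.002, -0.794]
force: [0.3, 1.1, 5.8]
width: 8.4
gripper_force: 58.8
```

The clip is gripped. I'll lift it and check how it sits in the hand.

>>> carry_out(deltas=[0, 0, 0, 0, 0, -0.01, 1, 0, 0, 0, 0, 0, -0.04, 1, 0, 0, 0, 0, 0, -0.05, 1, 0, 0, 0, 0, 0, -0.05, 1, 0, 0, -9.3, 0, 0, 0, 1, 0, 0, -9.3, 0, 0, 0, 1, 0, 0, -9.3, 0, 0, 0, 1, 0, 0, -9.1, 0, 0, 0, 1, 0, 0, 0, 0, 0, 0, 1, 0, 0, 0, 0, 0, 0, 1])

```text
clock: 14.05
eef_pos: [431.7, 103.7, 159.6]
tool_rot: [-3.14, 0.001, -0.151]
force: [0.6, -0.9, -1.1]
width: 9.1
gripper_force: 58.6
```

Run:
```python
from h import *
import pickle
s,p,R=tcp(); print(s["force"]); go([430,-84.4+10,200],-8.5)
c=cal("wrist"); w=ctrl.get_image("wrist"); np.save("pics/w6.npy",w); pickle.dump((c,p,R.as_matrix()),open("pics/w6.pkl","wb"))
u=proj(c,p+R.apply([25,0,-8]))[0]; x0,y0=int(u[0])-56,int(u[1])-42; print(u,x0,y0)
save("crop6",cv2.resize(w[y0:y0+84,x0:x0+112],(800,600),interpolation=cv2.INTER_CUBIC))
```

```text
[ 0.57192115 -0.85712657 -1.07179225]
pos [431.7 103.7 159.6] rpy [-1.799e+02  1.000e-01 -8.700e+00] tool shift m [ 0.0251  0.1763 -0.0406] rows>=2.9
 turn deg [-0.08  0.09 -0.16] shift after turn [ 0.0246  0.1764 -0.0404]
[278.19161955 220.5807291 ] 222 178
```

View pics/crop6.png

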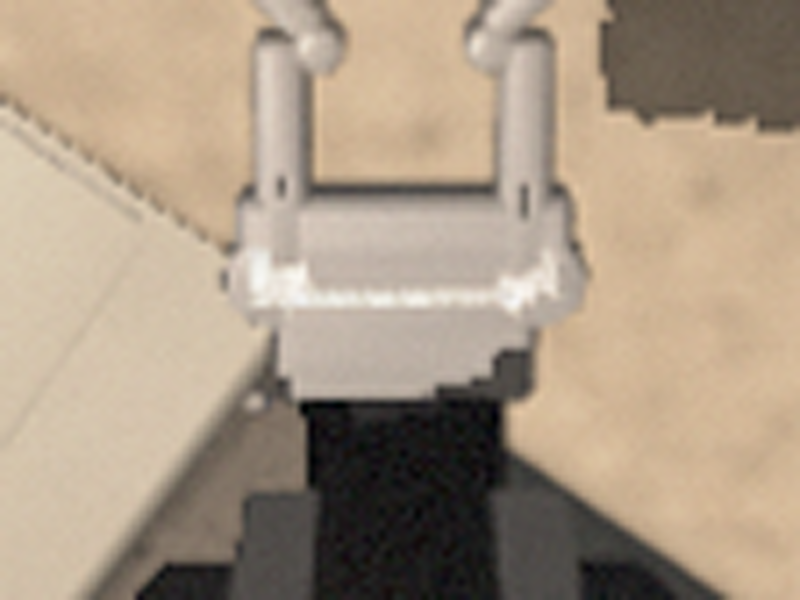

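The fork is straight in the hand. Its beads are at (320,45) and (487,45), and the grip's front edge is at (405,405).

Run:
```python
from h import *
import pickle
c,p,R=pickle.load(open("pics/w6.pkl","rb"))
for z in(-10,-7.5,-5,0):
    P=plane(c,np.array([(320,45),(487,45),(280,190),(525,190),(310,405),(500,405)])/7.143+[222,178],p[2]-10.1-z if 0 else p[2]-z-15)
    print(-z-15,((P-p)@R).round(1).tolist())
# carousel centre & height check from w4
```

```text
-5 [[39.0, -5.5, 4.9], [39.0, 5.8, 4.9], [28.7, -8.4, 5.0], [28.7, 8.6, 4.9], [12.5, -6.5, 5.0], [12.5, 7.1, 5.0]]
-7.5 [[38.4, -5.6, 7.5], [38.4, 5.9, 7.4], [27.9, -8.6, 7.5], [27.9, 8.7, 7.4], [11.5, -6.7, 7.5], [11.5, 7.2, 7.5]]
-10 [[37.8, -5.7, 10.0], [37.8, 6.0, 9.9], [27.1, -8.7, 10.0], [27.1, 8.9, 9.9], [10.4, -6.8, 10.0], [10.4, 7.3, 10.0]]
-15 [[36.6, -5.9, 15.0], [36.6, 6.2, 14.9], [25.5, -9.0, 15.0], [25.6, 9.2, 14.9], [8.3, -7.0, 15.0], [8.3, 7.5, 15.0]]
```

>>> carry_out(deltas=[-0.08, 0.09, 0, 0.0115, 0.0283, 0, 1, 0, 0, 0, 0.0115, 0.0283, 0, 1, 0, 0, 0, 0.0115, 0.0283, 0, 1, 0, 0, 0, 0.0115, 0.0283, 0, 1, 0, 0, 0, 0.0115, 0.0283, 0, 1, 0, 0, 0, 0.0115, 0.0285, 0.01, 1, 0, 0, 0, 0, 0, 0, 1, 0, 0, 0, 0, 0, 0, 1])

```text
clock: 15.1
eef_pos: [474.5, -73.8, 149.4]
tool_rot: [-3.141, 0.001, -0.149]
force: [0.1, -0.2, -0.3]
width: 8.5
gripper_force: 58.7
```

Run:
```python
from h import *
import pickle
s,p,R=tcp(); print(s["force"]); go([474.5,-74.8,130],-8.5)
c=cal("wrist"); w=ctrl.get_image("wrist"); np.save("pics/w7.npy",w); pickle.dump((c,p,R.as_matrix()),open("pics/w7.pkl","wb"))
u=proj(c,[[537.8,-84.4,128],[537.8,-84.4,108]]); print(u)
sc=ctrl.get_image("scene")
a=w[10:310,80:480]; b=sc[140:260,210:370]
save("w7",np.hstack([cv2.resize(a,(400,300)),cv2.resize(b,(400,300),interpolation=cv2.INTER_CUBIC)]))
```

```text
[ 0.13447872 -0.15497356 -0.29872323]
pos [474.5 -73.8 149.4] rpy [-180.     0.    -8.5] tool shift m [0.0001 0.001  0.0194] rows>=0.3
 turn deg [-0.03  0.05 -0.03] shift after turn [0.0001 0.001  0.0194]
[[280.42007849 129.02652607]
 [280.20472943 126.78719636]]
```

View pics/w7.png

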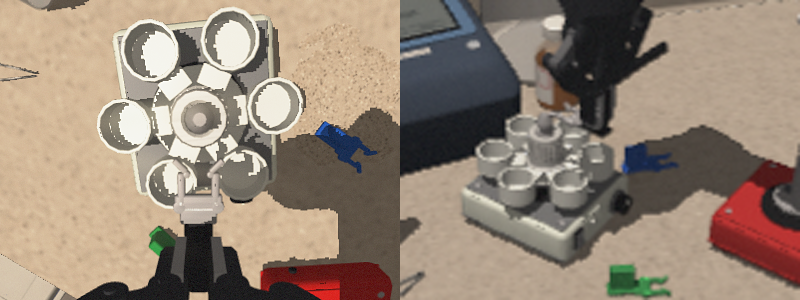

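The wrist half shows the spindle tip at crop (200,117), within about 1 mm of my estimate, and the fork pointing at it. The cup rims are at (150,50), (230,39), (275,105) and (124,126).

I've now viewed 12 pictures, two over the allowance of 10. I'll view no more and work from numbers only. Next is a numeric check of the carousel height.

Run:
```python
from h import *
import pickle
c,p,R=pickle.load(open("pics/w7.pkl","rb"))
q=np.array([(150,50),(230,39),(275,105),(124,126)])+[80,10.]
for z in(84,92.5):
    P=plane(c,q,z)[:,:2]; A=np.c_[2*P,np.ones(4)]; x=np.linalg.lstsq(A,(P**2).sum(1),rcond=None)[0]; r=np.sqrt(x[2]+x[:2]@x[:2])
    print(z,x[:2].round(1),r.round(1),(np.degrees(np.arctan2(P[:,1]-x[1],P[:,0]-x[0]))%60).round(1))
```

```text
84 [537.2 -83.5] 49.5 [28.7 28.9 29.5 28.9]
92.5 [537.6 -83.6] 47.5 [28.7 28.9 29.5 28.9]
```

The rim radius fits z = 84 (49.5 mm against the known 49.1), so the carousel is seated. I'll lower the clip to just above groove height in front of the spindle, then advance over the hub edge.

>>> carry_out(deltas=[0, 0, 0, 0, 0.0007, 0.014, 1, 0, 0, 0, 0, 0, 0.014, 1, 0, 0, 0, 0.005, 0, 0, 1, 0, 0, 0, 0.006, 0, 0, 1, 0, 0, 0, 0, 0, 0, 1])

```text
clock: 15.82
eef_pos: [486.8, -77.1, 121.9]
tool_rot: [3.141, -0.002, -0.148]
force: [-0.3, -0.1, 0.3]
width: 8.7
gripper_force: 58.7
```

>>> carry_out(deltas=[0, 0, 0, 0, 0, 0.001, 1, 0, 0, 0, 0, 0, 0, 1])

```text
clock: 16.08
eef_pos: [485.6, -76.8, 120.7]
tool_rot: [-3.141, -0.0, -0.148]
force: [-0.6, -0.3, -0.6]
width: 8.4
gripper_force: 58.7
```

>>> carry_out(deltas=[0, 0, 0, 0, 0, 0.001, 1, 0, 0, 0, 0, 0, 0, 1])

```text
clock: 16.32
eef_pos: [485.6, -76.8, 119.6]
tool_rot: [-3.142, -0.0, -0.148]
force: [0.6, 0.3, -1.5]
width: 8.5
gripper_force: 58.7
```

>>> carry_out(deltas=[0, 0, 0, 0, 0, 0.0007, 1, 0, 0, 0, 0, 0, 0, 1])

```text
clock: 16.58
eef_pos: [485.7, -76.8, 118.9]
tool_rot: [-3.142, -0.0, -0.148]
force: [-1.3, 0.4, -0.4]
width: 8.7
gripper_force: 58.7
```

>>> carry_out(deltas=[0, 0, 0, 0, 0, 0.0007, 1, 0, 0, 0, 0, 0, 0, 1])

```text
clock: 16.82
eef_pos: [485.7, -76.8, 118.2]
tool_rot: [-3.142, -0.0, -0.148]
force: [0.5, 0.4, -0.8]
width: 8.2
gripper_force: 58.7
```

>>> carry_out(deltas=[0, 0, 0, 0, 0, 0.0007, 1, 0, 0, 0, 0, 0, 0, 1])

```text
clock: 17.08
eef_pos: [486.1, -76.9, 117.8]
tool_rot: [-3.142, -0.001, -0.148]
force: [-0.3, 0.1, 2.8]
width: 8.9
gripper_force: 59.2
```

Touched the hub top at z ≈ 118.0. I'll rise 1 mm to the middle of the groove and advance.

>>> carry_out(deltas=[0, 0, 0, 0, 0, -0.0011, 1, 0, 0, 0, 0.003, 0, 0, 1, 0, 0, 0, 0.003, 0, 0, 1, 0, 0, 0, 0, 0, 0, 1])

```text
clock: 17.58
eef_pos: [492.0, -77.7, 118.5]
tool_rot: [3.141, -0.0, -0.148]
force: [-0.3, 0.9, -1.2]
width: 8.7
gripper_force: 58.8
```

>>> carry_out(deltas=[0, 0, 0, 0.002, 0, 0, 1, 0, 0, 0, 0, 0, 0, 1])

```text
clock: 17.82
eef_pos: [493.8, -78.0, 118.6]
tool_rot: [3.142, -0.0, -0.148]
force: [-0.8, -1.0, -1.2]
width: 8.7
gripper_force: 58.8
```

>>> carry_out(deltas=[0, 0, 0, 0.002, 0, 0, 1, 0, 0, 0, 0, 0, 0, 1])

```text
clock: 18.08
eef_pos: [495.7, -78.1, 118.6]
tool_rot: [-3.141, -0.0, -0.148]
force: [-0.2, 0.3, -0.4]
width: 8.9
gripper_force: 58.8
```

>>> carry_out(deltas=[0, 0, 0, 0.002, 0, 0, 1, 0, 0, 0, 0, 0, 0, 1])

```text
clock: 18.32
eef_pos: [497.3, -78.4, 118.5]
tool_rot: [-3.141, 0.001, -0.148]
force: [-0.6, 0.1, -1.1]
width: 8.9
gripper_force: 58.7
```

>>> carry_out(deltas=[0, 0, 0, 0.002, 0, 0, 1, 0, 0, 0, 0, 0, 0, 1])

```text
clock: 18.58
eef_pos: [499.0, -78.7, 118.4]
tool_rot: [-3.141, 0.001, -0.148]
force: [-3.4, 0.4, -0.3]
width: 8.9
gripper_force: 58.7
```

>>> carry_out(deltas=[0, 0, 0, 0.002, 0, 0, 1, 0, 0, 0, 0, 0, 0, 1])

```text
clock: 18.82
eef_pos: [500.9, -79.0, 118.3]
tool_rot: [-3.141, 0.001, -0.148]
force: [-3.6, 0.7, -1.1]
width: 8.6
gripper_force: 58.7
```

>>> carry_out(deltas=[0, 0, 0, 0.0015, 0, 0, 1, 0, 0, 0, 0, 0, 0, 1])

```text
clock: 19.08
eef_pos: [502.5, -79.2, 118.4]
tool_rot: [-3.141, 0.001, -0.148]
force: [-3.9, 1.3, -1.0]
width: 8.9
gripper_force: 58.7
```

>>> carry_out(deltas=[0, 0, 0, 0.0015, 0, 0, 1, 0, 0, 0, 0, 0, 0, 1])

```text
clock: 19.32
eef_pos: [506.3, -80.2, 119.0]
tool_rot: [3.141, -0.004, -0.148]
force: [-1.3, 1.3, -0.8]
width: 8.8
gripper_force: 58.7
```

>>> carry_out(deltas=[0, 0, 0, 0.0015, 0, 0, 1, 0, 0, 0, 0, 0, 0, 1])

```text
clock: 19.58
eef_pos: [506.8, -80.2, 118.9]
tool_rot: [3.141, -0.002, -0.148]
force: [-1.8, 1.4, 0.6]
width: 8.8
gripper_force: 58.8
```

>>> carry_out(deltas=[0, 0, 0, 0.0015, 0, 0, 1, 0, 0, 0, 0, 0, 0, 1])

```text
clock: 19.82
eef_pos: [507.6, -80.2, 118.7]
tool_rot: [3.142, -0.0, -0.148]
force: [-2.0, -0.3, -0.4]
width: 8.4
gripper_force: 58.8
```

>>> carry_out(deltas=[0, 0, 0, 0.0015, 0, 0, 1, 0, 0, 0, 0, 0, 0, 1])

```text
clock: 20.08
eef_pos: [508.7, -80.3, 118.6]
tool_rot: [-3.141, 0.0, -0.148]
force: [-3.5, 0.7, 1.7]
width: 8.6
gripper_force: 58.9
```

>>> carry_out(deltas=[0, 0, 0, 0.002, 0, 0, 1, 0, 0, 0, 0, 0, 0, 1])

```text
clock: 20.32
eef_pos: [510.3, -80.3, 118.5]
tool_rot: [-3.141, 0.001, -0.148]
force: [-4.2, 0.9, 3.0]
width: 9.0
gripper_force: 59.1
```

>>> carry_out(deltas=[0, 0, 0, 0.002, 0, 0, 1, 0, 0, 0, 0, 0, 0, 1])

```text
clock: 20.58
eef_pos: [511.7, -80.5, 118.4]
tool_rot: [-3.141, 0.002, -0.148]
force: [-6.6, 1.3, 2.4]
width: 8.6
gripper_force: 59.2
```

>>> carry_out(deltas=[0, 0, 0, 0.002, 0, 0, 1, 0, 0, 0, 0, 0, 0, 1])

```text
clock: 20.82
eef_pos: [513.0, -80.7, 118.3]
tool_rot: [-3.141, 0.004, -0.148]
force: [-7.4, 0.6, 3.7]
width: 8.7
gripper_force: 59.3
```

>>> carry_out(deltas=[0, 0, 0, 0.002, 0, 0, 1, 0, 0, 0, 0, 0, 0, 1])

```text
clock: 21.08
eef_pos: [514.3, -80.9, 118.2]
tool_rot: [-3.141, 0.005, -0.148]
force: [-9.3, 1.7, 4.9]
width: 8.7
gripper_force: 59.5
```

>>> carry_out(deltas=[0, 0, 0, 0.0015, 0, 0, 1, 0, 0, 0, 0, 0, 0, 1])

```text
clock: 21.32
eef_pos: [515.3, -81.0, 118.2]
tool_rot: [-3.14, 0.006, -0.148]
force: [-9.8, 1.5, 6.0]
width: 9.0
gripper_force: 59.6
```

At clock 19.3 the clip jumped forward past its command while the force fell, which is the snap. Since then force and travel have risen in line with the mount up to 10 N, as expected against the home stop. I'll ease back to neutral, then test with a very light pull.

>>> carry_out(deltas=[0, 0, 0, -0.003, 0, 0, 1, 0, 0, 0, -0.004, 0, 0, 1, 0, 0, 0, -0.004, 0, 0, 1, 0, 0, 0, 0, 0, 0, 1])

```text
clock: 21.82
eef_pos: [507.6, -80.1, 118.6]
tool_rot: [3.141, -0.001, -0.148]
force: [-1.8, 0.1, -1.2]
width: 8.8
gripper_force: 58.7
```

>>> carry_out(deltas=[0, 0, 0, -0.003, 0, 0, 1, 0, 0, 0, 0, 0, 0, 1])

```text
clock: 22.08
eef_pos: [505.5, -79.9, 118.9]
tool_rot: [3.141, -0.002, -0.148]
force: [-0.0, -0.6, -0.3]
width: 8.7
gripper_force: 58.7
```

>>> carry_out(deltas=[0, 0, 0, -0.002, 0, 0, 1, 0, 0, 0, 0, 0, 0, 1, 0, 0, 0, 0, 0, 0, 1])

```text
clock: 22.45
eef_pos: [503.1, -79.3, 118.8]
tool_rot: [-3.142, -0.001, -0.148]
force: [1.8, -0.1, -0.3]
width: 8.9
gripper_force: 58.8
```

>>> carry_out(deltas=[0, 0, 0, -0.001, 0, 0, 1, 0, 0, 0, 0, 0, 0, 1, 0, 0, 0, 0, 0, 0, 1])

```text
clock: 22.82
eef_pos: [501.9, -79.2, 118.7]
tool_rot: [3.142, -0.001, -0.148]
force: [1.3, 0.9, 0.7]
width: 8.3
gripper_force: 58.8
```

It holds against the pull, so it is snapped. I'll press it home once more, return to neutral, open and rise.

>>> carry_out(deltas=[0, 0, 0, 0.004, 0, 0, 1, 0, 0, 0, 0.003, 0, 0, 1, 0, 0, 0, 0.003, 0, 0, 1, 0, 0, 0, 0.002, 0, 0, 1, 0, 0, 0, 0, 0, 0, 1])

```text
clock: 23.45
eef_pos: [511.3, -80.6, 118.2]
tool_rot: [-3.141, 0.004, -0.148]
force: [-5.9, 0.9, 3.2]
width: 8.6
gripper_force: 59.2
```

>>> carry_out(deltas=[0, 0, 0, -0.003, 0, 0, 1, 0, 0, 0, -0.003, 0, 0, 1, 0, 0, 0, -0.0025, 0, 0, 1, 0, 0, 0, 0, 0, 0, 1])

```text
clock: 23.95
eef_pos: [505.6, -79.9, 118.8]
tool_rot: [3.141, -0.002, -0.148]
force: [0.1, 0.9, -1.0]
width: 8.8
gripper_force: 58.8
```

>>> carry_out(deltas=[0, 0, 0, 0, 0, 0, -1, 0, 0, 0, 0, 0, 0, -1, 0, 0, 0, 0, 0, 0, -1, 0, 0, 0, 0, 0, 0, -1, 0, 0, 0, 0, 0, -0.03, -1, 0, 0, 0, 0, 0, -0.04, -1, 0, 0, 0, -0.03, 0, -0.04, -1, 0, 0, 0, -0.03, 0, 0, -1, 0, 0, 0, 0, 0, 0, -1])

```text
clock: 25.08
eef_pos: [443.8, -70.3, 229.0]
tool_rot: [-3.14, 0.001, -0.149]
force: [0.1, -0.3, 0.4]
width: 85.5
gripper_force: 0.0
```

Run:
```python
from h import *
s,p,R=tcp(); print(p,s["force"],s["width"])
c=cal("wrist"); w=ctrl.get_image("wrist"); np.save("pics/w8.npy",w)
# black grip of the clip: expected top centre if home (34 mm behind spindle, z 138) 
g=[537.8-33.6,-84.2+5.1,138.]; u=proj(c,g)[0]; print("expected",u)
x0,y0=(u-30).astype(int); x0=max(x0,0);y0=max(y0,0); roi=cv2.cvtColor(w,cv2.COLOR_RGB2GRAY)[y0:y0+60,x0:x0+60]
n,l,st,ce=cv2.connectedComponentsWithStats((roi<55).astype(np.uint8))
for i in range(1,n):
    if st[i,4]>60: print(st[i],ce[i]+[x0,y0],plane(c,[ce[i]+[x0,y0]],132).round(1))
```

```text
[443.75717868 -70.28597282 229.02509038] [ 0.11122639 -0.3451389   0.40204365] 85.52256229515197
expected [278.09873612 127.21263756]
```

Run:
```python
from h import *
c=cal("wrist"); w=np.load("pics/w8.npy"); g=cv2.cvtColor(w,cv2.COLOR_RGB2GRAY)
print(g[84:164:4,230:330:4])
n,l,st,ce=cv2.connectedComponentsWithStats((g[:300]<85).astype(np.uint8))
for i in range(1,n):
    if st[i,4]>80: print(st[i],ce[i].round(1),plane(c,[ce[i]],132).round(1))
```

```text
[[243 243 248 254 244 242 242 200 232 176 131 134 128  94  77 192 235  82
  111 110 196 210 185 212 236]
 [243 243 245 145 250 241 241 145 235 167 128 116 105  87  66 187 160  79
  115 111 238 226 244 105 238]
 [243 244 244 119 160 242 241 175 238 215 207 207 212 202 197 183 110 107
  112 106 211  79 133 243 100]
 [243 243 243  81 160 242 241 111 143 247 177 200 193 192 184 242 161 114
  114 113 113  65 110 120 206]
 [243 243 242  93 255 235 149 113 183 190 203 198 193 190 184 176  86 114
  113 113  96  74 140 140 139]
 [243 243 231  74  79 114 118 130 246 159 202 196 194 190 187 137 116 119
  114 111  69  74 147 139 136]
 [244 237  92  82  80 190 121 247 239 241 142  95  91  87  90  98 123 121
  118 178  84  79 144 140 142]
 [ 98 163 102 104 173 166 242 241 239 240 101 106 100  96  82 129 121 122
  119 251 236 232 220  82  85]
 [169 168 169 166 168 165 165 242 240 238 105 109 109  98  87 126 125 121
  120 123 120 237 225 218  91]
 [172 169 170 172 168 242 231 222 235 157 109 111 108  99  90 121 116 120
  121 120 183 235 235 233 225]
 [173 172 172 201 209 135 176 238 238 236 103 106 
[... 1678 characters left out ...]
 111.9] [[ 504.9 -160.8  132. ]]
[316 109  20  34 155] [330. 123.] [[ 503.1 -118.2  132. ]]
[340 113   6  28  83] [342.5 129.3] [[ 497.1 -127.   132. ]]
[  303   117   199   183 19766] [416.3 209.1] [[ 425.3 -181.   132. ]]
[270 124  19  24 266] [280.3 136.5] [[498.7 -80.  132. ]]
[  0 157  20  35 290] [  5.4 175.1] [[502.2 141.8 132. ]]
[239 189  42  28 249] [254.5 199.8] [[452.4 -52.3 132. ]]
[   0  200   87  100 2524] [ 26.2 261.4] [[426.7 154.6 132. ]]
[337 242   4  58 108] [338.5 270.2] [[ 379.3 -113.2  132. ]]
[ 127  245   62   55 1777] [163.9 282.2] [[389.8  39.5 132. ]]
[  0 262  21  38 518] [  7.6 285.1] [[406.5 181.2 132. ]]
[222 286  27  14 193] [232.3 294.8] [[368.7 -17.7 132. ]]
```

Run:
```python
from h import *
c=cal("wrist"); d=np.array([.989,-.149])
for z in(30+108.5,): print("grip front edge",plane(c,[(279,107)],z), "expected home",np.array([537.8,-84.2])-22*d)
print("expected px front edge",proj(c,[537.8-21.8,-84.2+3.3,138.5]),"4mm short",proj(c,[537.8-25.7,-84.2+3.9,138.5]))
w=np.load("pics/w8.npy"); g=cv2.cvtColor(w,cv2.COLOR_RGB2GRAY); print(g[60:150,279])
```

```text
grip front edge [[519.92154413 -82.12573195 138.5       ]] expected home [516.042 -80.922]
expected px front edge [[278.11566304 112.87936191]] 4mm short [[278.09092808 118.53892973]]
[154 202 236 234 233 232 232 237 177 100 101 109 107 120 188 192 192 192
 189 188 185 186 193 158 119 114 111 106 102 100  93 179 212 194 191 195
 193 218 195 196 193 190 194 196 194 191 190 193  92  78  80  92 101 103
 105 104 104 106 105 105 106 104 102 102  99  99  98  94  93  89  86  86
  82  75  74  72  72  68  70  62  58  47  47  60  62  64  66  88 103  95]
```

The grip's front edge is at row 110 or so. Home predicts 113 and 4 mm short predicts 118.5, so the clip is fully home. Nothing is touching the robot, so I'm handing in.

```bash
python3 -c "
from cell import ctrl
print(ctrl.finish_job())"
```

```text
the job is handed in; nothing more can be done
None
```

The carousel is seated on the drive flange and the clip is snapped home and released; pushes read at most about 10 N and the job was handed in at about 25 s, but I viewed 12 pictures against the limit of 10.

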